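Inspect a specimen under a reading lens inside a bench enclosure

TASK

Slide the front sash of the clear bench enclosure fully up by its handle so that it stays up, then take the reading lens off its stand by its handle and bring it in under the sash. Finish holding the lens level and still, centred straight above the specimen in the small dish inside, with the lens at the height of the brass pointer on the focus post, carried by the gripper alone (finish while holding; do not put it down). Do not shift the specimen dish, the brass pointer or the other things on the bench.

Things in the scene. Friction and masses are not known exactly. Their poses are not given: they have to be found in the camera images.
- enclosure: Fixed clear enclosure with aluminium edges, 190 deep (x), 270 wide (y), 154 mm high; origin under the middle of its 6 mm floor plate, at bench level. Its -x axis points out of the front (to the robot), where the sash slides at local x = -95 mm between guide posts (220 mm high, 246 mm apart). Sides and back shut, roof open in the middle. Focus post: 8 mm rod, 118 mm high, at local (55, 0) mm.
- sash (a joint): Height by which the sash is raised: 0 = shut, 0.11 m = fully up against its stop. Needs about 10 N, and friction keeps it where it is left. A clear pane with aluminium rails, 12 mm thick, 8 to 155 mm above the bench when shut (lower edge at 118 mm when fully up).
- sash_handle (a point): Centre of the sash's handle: a level steel bar 110 mm long (along the enclosure's y), 12 mm thick (x), 14 mm tall, 31 mm clear above the sash's top rail on two 10 mm legs 100 mm apart; free from above. 193 mm above the bench when shut, rises with the sash.
- focus_level (a point): The brass pointer that marks the focal height, on the focus post: a collar 20 mm across, 8 mm tall, with a 4 mm thick finger towards the front; this point is on the post's axis at the pointer's mid-height, 60 to 85 mm above the bench (varies). It slides if pushed.
- specimen (a point): Top of the specimen (a brown mineral chip, 22 mm across) fixed in the centre of a loose glass dish 60 mm across and 14 mm high, standing on the enclosure's floor about 52 mm behind the sash; this point is 19 mm above the bench.
- handle_grip (a point): Point in the reading lens's handle, 125 mm from the lens centre along its -x axis, half-way up; a good place to grip. On the stand it is 41 mm above the bench; the handle is free on both sides, and open below down to the 6 mm base, from 38 to 155 mm from the lens centre.
- stand: Fixed grey lens stand, either left or right of the enclosure: base 225 x 60 x 6 mm, with one block under the lens and one under the handle's end, both 35 mm high; the lens just lies on top. Origin under the lens centre at bench level, the handle lies along its -x axis.
- tube_rack: Fixed wooden rack with four stoppered tubes, 200 x 60 x 110 mm high, on the other side of the enclosure than the stand; origin at bench level 60 mm from its middle towards its own +x. Bystander.
- sample_jar: Bystander: small glass jar, 34 mm across, 45 mm high, standing in a back corner of the enclosure, origin under it.
- petri: Bystander: closed flat clear dish, 95 mm across, 16 mm high, lying on the bench in front of the enclosure, origin under it.
- pencil: Bystander: black pencil 160 mm long, 9 mm thick, lying on a fixed 1 mm thick sheet of paper in front of the enclosure; origin under its middle.
- beaker: Bystander: glass beaker 70 mm across, 90 mm high, at the left; origin under it.
- reagent: Bystander: amber bottle 56 mm across, 120 mm high, at the right; origin under it.
- lens_center (a point): Centre of the lens's glass, half-way up. A flat black-rimmed round lens, 66 mm across, 12 mm thick, with a straight handle along its own -x axis: 16 mm wide, 12 mm thick, same mid-plane as the lens, ending 177 mm from the lens centre. Own z axis is square to the glass (up at the start). Mass about 0.13 kg, centre of mass about 65 mm from the lens centre.
Things that resemble listed ones, but are neither listed nor needed, are in the scene too. Leave any black look-alike of the stand alone.

How it is judged:
By the outcome, as a careful person would: the job done as asked, in the order asked, and still so for the second after the job is handed in, while the arm keeps its last pose, push and grip.
It also fails if it takes over 58 s, if anything falls off the work surface, if the arm or the gripper's body presses on something with over 40 N, if the wrist force passes 120 N, or if a joint passes its speed limit or range.

ROBOT

A 6-joint arm with a two-finger parallel gripper is mounted at the origin on the work surface. World frame = base frame: x ahead of the robot, y to its left, z up, the work surface at z = 0. Lengths are in mm, angles in rad, forces in N, time in s.
With the tool pointing down it reaches from about 275 to 1000 mm from the base axis. Payload 8.4 kg.
Tool frame: the origin (TCP) lies between the finger pads; the fingertips stand r.finger_overhang ahead of it and the grasp point (between the pads) is the TCP (r.finger_overhang is the distance from the TCP to the fingertips, in mm); z points along the fingers, y is the line along which they close (so a half turn about z gives the same grasp; the last joint's range is limited). The gripper opens to 85 mm and grips with 20 to 120 N. Pads are 22 mm wide; open, the fingers measure 114 mm over their backs; the gripper's body (76 mm by 85 mm) begins 54 mm behind the grasp point. The pads swing forward as they close: fully open they stand 13 mm farther back than shut.
Start: joints at [1.12, 0.353, 1.633, -0, 1.155, -0.002], TCP at [271.177, 563.108, 250.281] pointing down, gripper open.
Joint ranges: [-2.63, 2.63], [-0.92, 2.1], [0.06, 2.66], [-1.3, 4.44], [0, 2.69], [-3.02, 3.02]. Speed limits (rad/s): [2.22, 2.22, 2.79, 3.14, 3.14, 3.14].

INTERFACE

Orientations are given as [roll, pitch, yaw] about the fixed x, y, z axes, in that order (R = Rz(yaw) Ry(pitch) Rx(roll)).
In Python, from rig import r, cams, sign_off gives the robot as it stands.
- The arm moves only by the shell command python3 -m crank 'ROWS' [FORCE]. ROWS is JSON, a list of rows, each a list of 7 numbers: the shift along the tool's x, y, z in m, then the turn, a rotation vector about the tool's x, y, z in rad, then the closure, from 0 (fully open) to 1 (shut). In form: [[dx, dy, dz, ax, ay, az, gripper], ...]. A call has 1 to 5 rows; each row is the pose to reach, as a shift and turn from the pose commanded when the call began, along the tool's axes at that moment; what a row does not reach only later rows make up. A row lasts 1/10 s, in which the tool goes at most 50 mm and 8.59 degrees, less where a joint would pass 70% of its speed; a pose out of reach is approached as far as the arm can. A call with a gripper value outside its range is refused whole. The fingers move at their own pace and stop on an object; FORCE is the grip in N (left out, the last holds). Time passes only in rows, so rows that repeat a pose let the fingers close. It gives the time, the measured TCP pose, the force, the opening and the grip force at its end, in the units of the state.
- r.sense(): the state, without advancing time (a new reading comes with each control period).
- cams.grab_frame(name): name is "side" or "top"; returns a dict with "image" (480x640x3 uint8, red, green, blue), "fx", "fy", "cx", "cy" (pixels), "position" and "orientation" of the camera in the world. Camera axes: x right, y down, z forward; pixel columns grow to the right and rows downward; lengths in mm; the calibration is good to about 2 mm. A picture is of the moment at which its call begins. There is no depth.
- sign_off(): hands the job in; it is judged then, once.
The state is a dict: "clock": time; "qpos": joint angles; "qvel": joint speeds; "joint_efforts": joint torques, N m; "eef_pos": TCP position; "tcp_rot": TCP orientation; "contact_force": force on the tool from outside, world axes, zero at the start; "wrist_torque": the same for the moment, N m; "opening": opening from 0.0 (shut) to 1.0 (fully open); "grasp_force": force on a finger pad.
Only numpy, scipy, OpenCV 4.12 (cv2) and the standard library are available. Lean on these libraries where they do the work, as an engineer would, in place of code of your own. Each camera call takes 0.05 s, during which the arm holds its last target. There are 200 camera calls.

## Working session

There is one attempt and no reset: what is moved stays moved. The work goes in short steps, Python scripts to look and compute and a shell command to move; the robot and the scene stay as the last step left them, time stands still between calls to the robot, and variables do not carry over. Pictures are saved under pics/ and viewed, at most 10 in all, crops included, and the job is handed in when it is done.

```bash
ls; mkdir -p pics
python3 - <<'E'
from rig import r,cams
import cv2
for n in("side","top"):
    f=cams.grab_frame(n);cv2.imwrite(f"pics/{n}0.png",f["image"][:,:,::-1]);print(n,[f[k] for k in("fx","fy","cx","cy","position","orientation")])
print(r.sense(),r.finger_overhang)
E
```

```text
pics
side [528.1616100122211, 528.1616100122211, 321.9427650997301, 245.18481943036176, array([ -88.55472933, -780.61085079,  966.72944301]), array([-2.25631307, -0.01457082, -0.75264604])]
top [449.22066088729537, 449.22066088729537, 321.83216511701704, 233.3970596779653, array([ 444.87638712,  -61.23622296, 1345.46318662]), array([-3.00511158, -0.0092179 , -1.5561591 ])]
{'clock': 0.1, 'qpos': array([ 1.11960190e+00,  3.53563097e-01,  1.63404303e+00,  3.91937517e-05,
        1.15517914e+00, -2.40622402e-03]), 'qvel': array([ 0.0013645 , -0.0014395 , -0.00160904,  0.00019364, -0.00070154,
        0.00058655]), 'joint_efforts': array([-1.45939766e-04, -6.06364346e+01, -3.42813027e+01, -8.99978750e-05,
        4.05344297e-03, -1.45201142e-05]), 'eef_pos': array([270.99574019, 562.76386408, 249.65375451]), 'tcp_rot': array([-3.14040013e+00, -3.87077791e-05,  2.69278859e+00]), 'contact_force': array([-0.36449577,  1.02451563, -0.37471884]), 'wrist_torque': array([-0.01865577,  0.03522798, -0.03047824]), 'grasp_force': 0.0, 'opening': 0.9984060980759665} 19.0
```

View pics/side0.png

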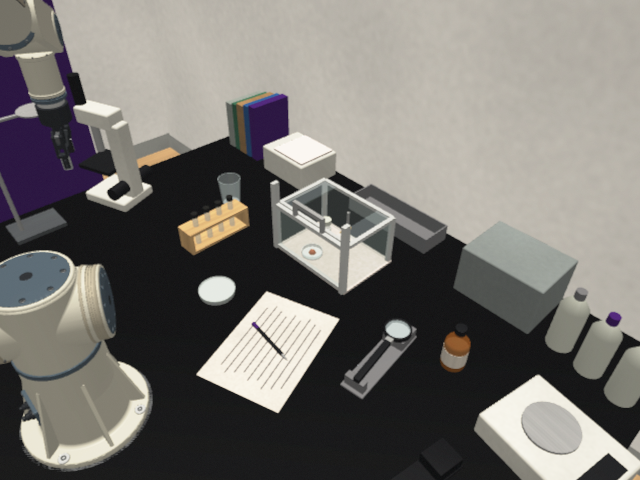

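View pics/top0.png

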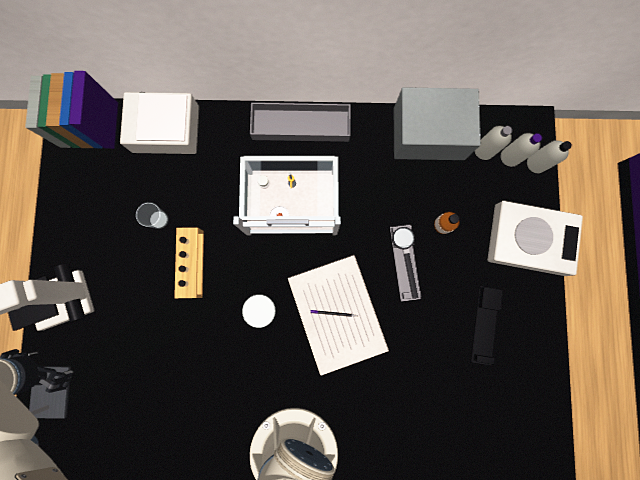

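Side view: enclosure at about (335,235), sash handle near (308,212), lens on grey stand (398,330), handle end near (350,385). Top view: enclosure (288,195), sash handle (288,222), lens (403,238), handle end (412,297).
Candidates for the lens and stand: the grey stand with lens at top (403,238), the black look-alike at top (487,325), the scale's round plate (534,236), the petri (258,311) and the specimen dish (279,214). I choose the grey stand at (403,238), and will check it in a close crop.

```bash
cat > h.py <<'E'
import numpy as np, cv2
from scipy.spatial.transform import Rotation as R
from rig import r,cams
def rot(e): return R.from_euler('xyz',e).as_matrix()
def ray(f,u,v):
    d=rot(f["orientation"])@np.array([(u-f["cx"])/f["fx"],(v-f["cy"])/f["fy"],1]); return np.array(f["position"]),d/np.linalg.norm(d)
def onz(f,uv,z):
    p,d=ray(f,*uv); return p+d*(z-p[2])/d[2]
def tri(f1,a,f2,b):
    p,d=ray(f1,*a);q,e=ray(f2,*b)
    s=np.linalg.lstsq(np.c_[d,-e],q-p,rcond=None)[0]; A=p+s[0]*d;B=q+s[1]*e
    return (A+B)/2,np.linalg.norm(A-B)
def proj(f,P):
    c=rot(f["orientation"]).T@(np.array(P)-f["position"]); return f["fx"]*c[0]/c[2]+f["cx"],f["fy"]*c[1]/c[2]+f["cy"]
E
python3 - <<'E'
import cv2
t=cv2.imread('pics/top0.png');s=cv2.imread('pics/side0.png')
cv2.imwrite('pics/tc.png',cv2.resize(t[145:310,225:440],None,fx=3.6,fy=3.6,interpolation=cv2.INTER_CUBIC))
cv2.imwrite('pics/sc.png',cv2.resize(s[170:400,260:480],None,fx=2.6,fy=2.6,interpolation=cv2.INTER_CUBIC))
E
```

```text
(no output)
```

View pics/tc.png

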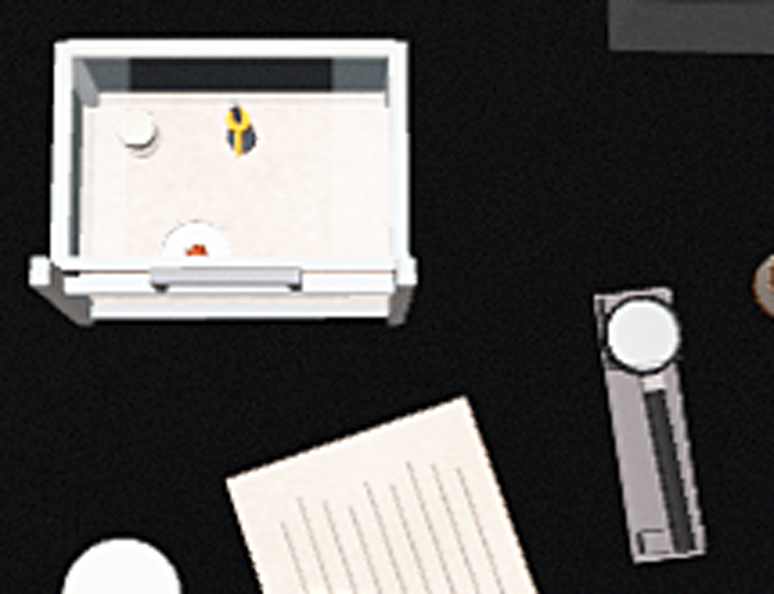

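View pics/sc.png

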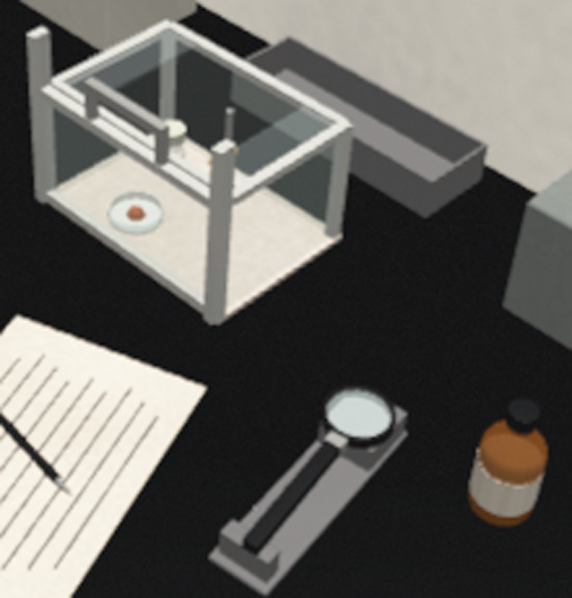

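Crop check: the grey stand carries the black-rimmed lens, top crop (643,334) and side crop (360,413), handle end at (683,552) and (250,545), so the choice stands. The sash bar runs (152–301,277) in the top crop and (90,83)–(165,130) in the side crop. The specimen is at (197,250) and (136,213). The pointer is at (238,120) in the top crop and barely visible beside the guide post in the side crop, at (212,160).

Run:
```python
from h import *
np.set_printoptions(precision=1,suppress=True)
T=cams.grab_frame("top");S=cams.grab_frame("side")
c=lambda u,v:(225+u/3.6,145+v/3.6); s=lambda u,v:(260+u/2.6,170+v/2.6)
for n,a,b in [("lens",(643,334),(360,413)),("hend",(683,552),(250,545)),("barL",(152,277),(88,85)),("barR",(301,277),(165,130)),("spec",(197,250),(136,213)),
 ("postL",(40,262),(38,32)),("postR",(405,262),(222,146)),("jar",(138,127),(175,129)),("rackcornerBL",(63,47),(168,24)),("BR",(400,47),(350,127))]:
    print(n,*tri(T,c(*a),S,s(*b)))
for n,f,(x0,y0,x1,y1) in(("top",T,(230,150,345,240)),("side",S,(270,175,400,295))):
    h=cv2.cvtColor(f["image"],cv2.COLOR_RGB2HSV)[y0:y1,x0:x1]
    for col,lo,hi in(("yel",(18,110,60),(35,255,255)),("red",(0,90,50),(16,255,255))):
        m=cv2.inRange(h,lo,hi);k,l,st,ce=cv2.connectedComponentsWithStats(m,connectivity=8)
        for i in range(1,k): print(n,col,st[i]+np.array([x0,y0,0,0,0]),ce[i]+[x0,y0])
im=cv2.imread('pics/side0.png')[215:250,320:360]
cv2.imwrite('pics/pt.png',cv2.resize(im,None,fx=14,fy=14,interpolation=cv2.INTER_NEAREST))
```

```text
lens [ 614.3 -309.6   45.1] 0.6615502629138509
hend [ 440.1 -340.6   43.5] 0.9682777277394151
barL [629.7  73.2 195.1] 2.487801332390655
barR [631.4 -34.5 198.5] 1.1756051342979223
spec [682.2  58.3  10.6] 4.5822603402431215
postL [633.8 151.  217.9] 6.613990729004067
postR [ 638.  -106.4  217.5] 7.009138029229959
jar [779.1 104.3  50. ] 1.1636366153438584
rackcornerBL [812.8 151.4 152. ] 2.5457453588516725
BR [ 819.6 -106.2  148.3] 0.3114091229218551
top yel [288 175   6  13  39] [290.7 179.9]
top red [290 178   1   1   1] [290. 178.]
top red [294 179   1   1   1] [294. 179.]
top red [289 181   1   1   1] [289. 181.]
top red [292 182   1   1   1] [292. 182.]
top red [277 213   5   3  13] [279.2 214.2]
side red [309 250   6   4  20] [311.8 251.6]
```

View pics/pt.png

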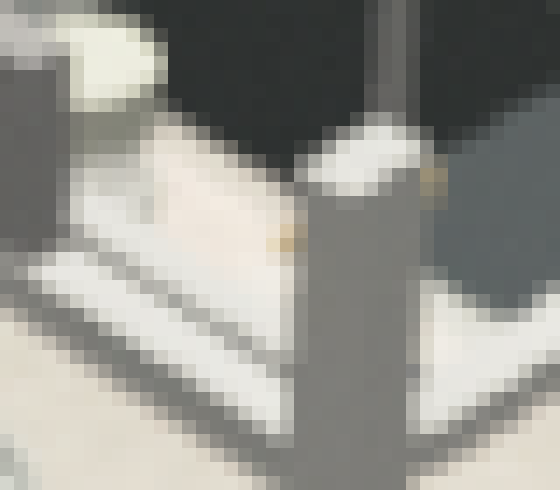

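The crop shows two brass specks: the finger tip at side pixel (340,232) and the collar's right edge at (351,228). The post axis is at about column 348, with the guide post hiding the rest.

```bash
cat >> h.py <<'E'
def go(x,y,z,yaw):
    s=r.sense(); M=rot(s["tcp_rot"]); G=rot([np.pi,0,yaw])
    d=M.T@(np.array([x,y,z])-s["eef_pos"])/1000; w=R.from_matrix(M.T@G).as_rotvec()
    return np.round(d,4),np.round(w,3)
E
python3 - <<'E'
from h import *
np.set_printoptions(precision=4,suppress=True)
T=cams.grab_frame("top");S=cams.grab_frame("side")
print("tip",tri(T,(290.8,187.5),S,(340.2,232)),"collar~",tri(T,(290.8,178.5),S,(348,229)))
print("spec",onz(S,(311.8,251.6),19),onz(T,(279.2,214.2),19))
for z in(60,65,70,75,80,85): print(z,[np.round(proj(S,(780.5+a,22.5+b,z)),1) for a,b in((0,0),(7,-7),(-7,7))],np.round(proj(T,(780.5,22.5,z)),1))
print(go(630.5,19.5,250,1.59))
E
```

```text
tip (array([753.4772,  22.8657,  64.9207]), np.float64(2.7345087118759857)) collar~ (array([782.7999,  22.9566,  60.0782]), np.float64(0.06022176175896389))
spec [673.403   54.1966  19.    ] [683.2223  57.7514  19.    ]
60 [array([347.5, 229.4]), array([351. , 229.5]), array([344. , 229.3])] [290.9 179.3]
65 [array([347.6, 228. ]), array([351.1, 228.1]), array([344.1, 227.9])] [290.8 178.8]
70 [array([347.7, 226.6]), array([351.2, 226.7]), array([344.2, 226.5])] [290.7 178.4]
75 [array([347.8, 225.2]), array([351.3, 225.3]), array([344.2, 225.1])] [290.6 177.9]
80 [array([347.9, 223.8]), array([351.4, 223.9]), array([344.3, 223.6])] [290.5 177.5]
85 [array([347.9, 222.3]), array([351.5, 222.4]), array([344.4, 222.2])] [290.4 177. ]
(array([-0.5596, -0.3337,  0.0002]), array([-0.   ,  0.   ,  1.103]))
```

```bash
python3 -m crank '[[-0.04,-0.024,0,0,0,0,0],[-0.08,-0.048,0,0,0,0,0],[-0.12,-0.072,0,0,0,0,0],[-0.16,-0.095,0,0,0,0,0],[-0.2,-0.119,0,0,0,0,0]]' && python3 -m crank '[[-0.04,-0.024,0,0,0,0,0],[-0.08,-0.048,0,0,0,0,0],[-0.12,-0.072,0,0,0,0,0],[-0.16,-0.095,0,0,0,0,0],[-0.2,-0.119,0,0,0,0,0]]' && python3 -m crank '[[-0.04,-0.024,0,0,0,0,0],[-0.08,-0.048,0,0,0,0,0],[-0.12,-0.072,0,0,0,0,0],[-0.16,-0.095,0,0,0,0,0],[-0.16,-0.095,0,0,0,0,0]]' && python3 -m crank '[[0,0,0,0,0,0.13,0],[0,0,0,0,0,0.26,0],[0,0,0,0,0,0.39,0],[0,0,0,0,0,0.52,0],[0,0,0,0,0,0.55,0]]' && python3 -m crank '[[0,0,0,0,0,0.13,0],[0,0,0,0,0,0.26,0],[0,0,0,0,0,0.39,0],[0,0,0,0,0,0.52,0],[0,0,0,0,0,0.553,0]]'
python3 - <<'E'
from h import *
print(go(630.5,19.5,194,1.59))
for n in("side","top"):
    f=cams.grab_frame(n);cv2.imwrite(f"pics/{n}1.png",f["image"][:,:,::-1])
a=cv2.imread('pics/top1.png')[150:250,220:360];b=cv2.imread('pics/side1.png')[130:300,260:400]
a=cv2.resize(a,(560,400),interpolation=cv2.INTER_CUBIC)[:,:390+170][:, :]
cv2.imwrite('pics/c1.png',np.hstack([cv2.resize(a,(420,300)),cv2.resize(b,(370,450))[:300]]) )
E
```

```text
clock: 0.8
eef_pos: [400.5, 367.6, 250.4]
tcp_rot: [3.141, 0.0, 2.693]
contact_force: [1.0, -0.1, -0.2]
opening: 1.0
grasp_force: 0.0
clock: 1.3
eef_pos: [529.2, 173.4, 250.5]
tcp_rot: [3.141, 0.0, 2.693]
contact_force: [-0.1, 0.6, -0.2]
opening: 0.999
grasp_force: 0.0
clock: 1.8
eef_pos: [633.9, 15.6, 250.1]
tcp_rot: [-3.141, 0.002, 2.689]
contact_force: [-0.1, -0.1, 0.4]
opening: 1.0
grasp_force: 0.0
clock: 2.3
eef_pos: [630.9, 20.6, 250.2]
tcp_rot: [-3.141, -0.0, 2.14]
contact_force: [-0.2, -0.5, -0.1]
opening: 0.998
grasp_force: 0.0
clock: 2.8
eef_pos: [631.0, 20.5, 250.3]
tcp_rot: [-3.141, -0.0, 1.588]
contact_force: [-0.8, -0.6, 0.3]
opening: 0.999
grasp_force: 0.0
(array([-0.001 , -0.0005,  0.0563]), array([-0.   , -0.   , -0.002]))
```

View pics/c1.png

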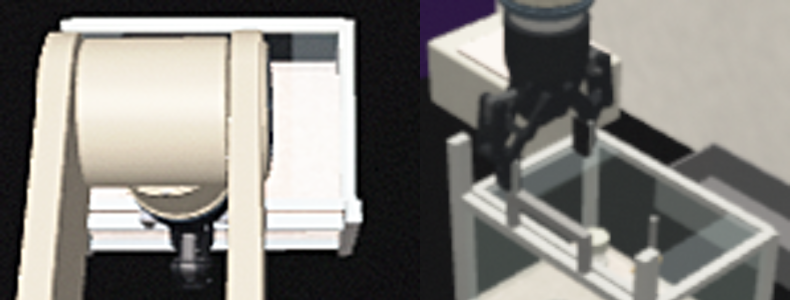

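The close view shows the open fingers straddling the sash bar front and back, bar middle at about (548,218) in the right half, so I descend and grip.

```bash
python3 -m crank '[[0,0,0.02,0,0,0,0],[0,0,0.04,0,0,0,0],[0,0,0.056,0,0,0,0],[0,0,0.056,0,0,0,0.5],[0,0,0.056,0,0,0,1]]' 60 && python3 -m crank '[[0,0,0,0,0,0,1],[0,0,0,0,0,0,1],[0,0,0,0,0,0,1],[0,0,0,0,0,0,1],[0,0,0,0,0,0,1]]'
```

```text
clock: 3.4
eef_pos: [631.3, 20.3, 194.5]
tcp_rot: [-3.141, -0.0, 1.592]
contact_force: [-0.3, 0.1, 0.6]
opening: 0.698
grasp_force: 0.0
clock: 3.9
eef_pos: [632.2, 20.1, 195.3]
tcp_rot: [3.139, -0.0, 1.59]
contact_force: [2.6, 0.1, 3.5]
opening: 0.125
grasp_force: 62.1
```

```bash
python3 -m crank '[[0,0,-0.01,0,0,0,1],[0,0,-0.02,0,0,0,1],[0,0,-0.03,0,0,0,1],[0,0,-0.04,0,0,0,1],[0,0,-0.05,0,0,0,1]]' && python3 -m crank '[[0,0,-0.01,0,0,0,1],[0,0,-0.02,0,0,0,1],[0,0,-0.03,0,0,0,1],[0,0,-0.04,0,0,0,1],[0,0,-0.05,0,0,0,1]]' && python3 -m crank '[[0,0,-0.005,0,0,0,1],[0,0,-0.009,0,0,0,1],[0,0,-0.011,0,0,0,1],[0,0,-0.0115,0,0,0,1],[0,0,-0.0115,0,0,0,1]]'
```

```text
clock: 4.4
eef_pos: [632.2, 20.1, 243.6]
tcp_rot: [3.14, -0.0, 1.59]
contact_force: [9.7, 0.0, -11.5]
opening: 0.13
grasp_force: 60.1
clock: 4.9
eef_pos: [632.1, 20.2, 293.5]
tcp_rot: [3.14, -0.0, 1.59]
contact_force: [10.5, 0.2, -10.6]
opening: 0.127
grasp_force: 60.1
clock: 5.4
eef_pos: [632.1, 20.1, 303.7]
tcp_rot: [3.141, -0.0, 1.59]
contact_force: [12.3, 1.8, -16.0]
opening: 0.127
grasp_force: 60.3
```

```bash
python3 -m crank '[[0,0,-0.001,0,0,0,1],[0,0,-0.002,0,0,0,1],[0,0,-0.003,0,0,0,1],[0,0,-0.003,0,0,0,1]]'
```

```text
clock: 5.8
eef_pos: [632.0, 20.1, 303.8]
tcp_rot: [-3.14, -0.0, 1.59]
contact_force: [18.9, 0.2, -33.4]
opening: 0.126
grasp_force: 59.0
```

```bash
python3 -m crank '[[0,0,0.002,0,0,0,1],[0,0,0.003,0,0,0,1],[0,0,0.003,0,0,0,0],[0,0,0.003,0,0,0,0],[0,0,0.003,0,0,0,0]]' && python3 -m crank '[[0,0,0,0,0,0,0],[0,0,0,0,0,0,0],[0,0,0,0,0,0,0],[0,0,-0.02,0,0,0,0],[0,0,-0.06,0,0,0,0]]' && python3 -m crank '[[0,0,0,0,0,0,0]]'
python3 - <<'E'
from h import *
print(go(491,-332,364,0.177))
E
```

```text
clock: 6.3
eef_pos: [630.9, 20.1, 305.9]
tcp_rot: [-3.141, 0.0, 1.59]
contact_force: [0.1, -0.6, -0.7]
opening: 0.631
grasp_force: 0.0
clock: 6.8
eef_pos: [629.6, 20.0, 363.2]
tcp_rot: [-3.135, 0.0, 1.59]
contact_force: [1.0, 0.2, 0.4]
opening: 1.002
grasp_force: 0.0
clock: 6.9
eef_pos: [633.3, 20.2, 371.4]
tcp_rot: [3.133, -0.0, 1.59]
contact_force: [0.0, 0.0, 0.7]
opening: 0.999
grasp_force: 0.0
(array([-0.3494, -0.149 ,  0.0062]), array([ 0.007, -0.006,  1.413]))
```

```bash
python3 -m crank '[[-0.03,-0.014,0,0,0,0,0],[-0.07,-0.028,0,0,0,0,0],[-0.105,-0.042,0,0,0,0,0],[-0.14,-0.056,0,0,0,0,0],[-0.175,-0.07,0,0,0,0,0]]' && python3 -m crank '[[-0.035,-0.014,0,0,0,0,0],[-0.07,-0.028,0,0,0,0,0],[-0.105,-0.042,0,0,0,0,0],[-0.14,-0.056,0,0,0,0,0],[-0.174,-0.069,0,0,0,0,0]]' && python3 -m crank '[[0,0,0.02,0,0,0.14,0],[0,0,0.05,0,0,0.28,0],[0,0,0.08,0,0,0.42,0],[0,0,0.11,0,0,0.56,0],[0,0,0.14,0,0,0.7,0]]' && python3 -m crank '[[0,0,0.02,0,0,0.14,0],[0,0,0.04,0,0,0.28,0],[0,0,0.06,0,0,0.42,0],[0,0,0.08,0,0,0.56,0],[0,0,0.1,0,0,0.7,0]]' && python3 -m crank '[[0,0,0,0,0,0.013,0],[0,0,0,0,0,0.013,0]]'
python3 - <<'E'
from h import *
np.set_printoptions(precision=1,suppress=True)
print(go(491,-332,42,0.177))
for n in("side","top"):
    f=cams.grab_frame(n);cv2.imwrite(f"pics/{n}2.png",f["image"][:,:,::-1])
    (x0,y0,x1,y1)=(230,130,345,245) if n=="top" else (270,165,400,295)
    h=cv2.cvtColor(f["image"],cv2.COLOR_RGB2HSV)[y0:y1,x0:x1]
    for col,lo,hi in(("yel",(18,110,60),(35,255,255)),("red",(0,80,50),(16,255,255))):
        m=cv2.inRange(h,lo,hi);k,l,st,ce=cv2.connectedComponentsWithStats(m,connectivity=8)
        for i in range(1,k): 
            if st[i][4]>4:print(n,col,st[i]+np.array([x0,y0,0,0,0]),ce[i]+[x0,y0], onz(f,ce[i]+[x0,y0],18))
a=cv2.imread('pics/top2.png')[140:320,230:440];b=cv2.imread('pics/side2.png')[140:400,270:450]
cv2.imwrite('pics/c2.png',np.hstack([cv2.resize(a,(460,394),interpolation=2),cv2.resize(b,(273,394),interpolation=2)]))
E
```

```text
clock: 7.4
eef_pos: [563.8, -157.4, 365.6]
tcp_rot: [3.142, 0.0, 1.59]
contact_force: [-0.3, -0.8, -0.4]
opening: 1.004
grasp_force: 0.0
clock: 7.9
eef_pos: [498.0, -332.8, 365.7]
tcp_rot: [3.142, 0.0, 1.59]
contact_force: [1.0, -0.1, -0.3]
opening: 1.004
grasp_force: 0.0
clock: 8.4
eef_pos: [498.7, -331.4, 224.6]
tcp_rot: [3.141, -0.0, 0.884]
contact_force: [0.3, -0.2, 0.1]
opening: 1.002
grasp_force: 0.0
clock: 8.9
eef_pos: [498.8, -331.4, 124.8]
tcp_rot: [3.142, -0.0, 0.184]
contact_force: [-1.1, -0.5, -0.0]
opening: 1.004
grasp_force: 0.0
clock: 9.1
eef_pos: [498.8, -331.4, 125.8]
tcp_rot: [-3.141, 0.0, 0.18]
contact_force: [-1.1, -0.3, 0.8]
opening: 1.001
grasp_force: 0.0
(array([-0. , -0. ,  0.1]), array([-0.,  0.,  0.]))
side red [309 249   7   5  24] [311.8 251.4] [674.8  55.6  18. ]
top yel [288 175   6  13  39] [290.7 179.9] [789.3  26.   18. ]
```

View pics/c2.png

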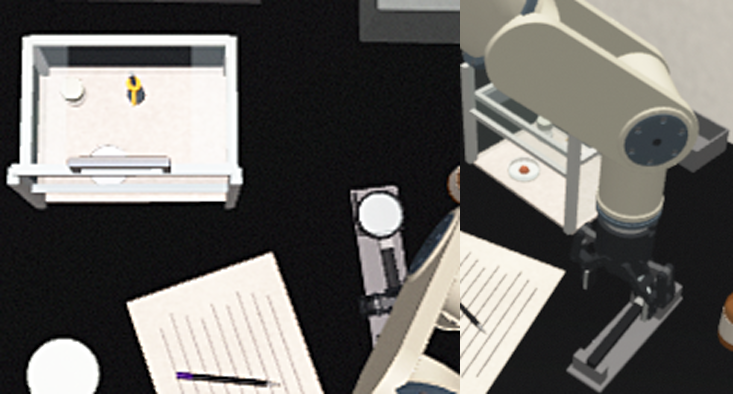

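The sash stays up: its bar is at (120,162) in the left half with the dish at (108,165) under it. The gripper is above the handle, fingers straddling it at (378,305). I shift 8 mm back and go down.

```bash
python3 -m crank '[[-0.008,-0.001,0.02,0,0,0,0],[-0.008,-0.001,0.045,0,0,0,0],[-0.008,-0.001,0.07,0,0,0,0],[-0.008,-0.001,0.0845,0,0,0,0],[-0.008,-0.001,0.0845,0,0,0,0]]' 80 && python3 -m crank '[[0,0,0,0,0,0,0.6],[0,0,0,0,0,0,1],[0,0,0,0,0,0,1],[0,0,0,0,0,0,1],[0,0,0,0,0,0,1]]' && python3 -m crank '[[0,0,0,0,0,0,1],[0,0,0,0,0,0,1],[0,0,0,0,0,0,1]]'
```

```text
clock: 9.7
eef_pos: [490.2, -331.5, 40.3]
tcp_rot: [-3.14, 0.001, 0.178]
contact_force: [-0.4, 0.6, 0.0]
opening: 1.0
grasp_force: 0.0
clock: 10.2
eef_pos: [491.2, -332.1, 42.0]
tcp_rot: [3.141, -0.001, 0.177]
contact_force: [-0.1, 1.3, 7.1]
opening: 0.172
grasp_force: 77.9
clock: 10.5
eef_pos: [491.2, -332.1, 42.1]
tcp_rot: [3.141, -0.001, 0.177]
contact_force: [-0.4, 1.0, 5.8]
opening: 0.17
grasp_force: 78.3
```

Run:
```python
from h import *
np.set_printoptions(precision=1,suppress=True)
T=dict(cams.grab_frame("top"));S=cams.grab_frame("side")
for n,f,(x0,y0,x1,y1) in(("top",T,(255,195,305,232)),("side",S,(292,240,332,265))):
    im=f["image"][y0:y1,x0:x1].astype(int)
    sat=im.max(2)-im.min(2); m=((im[:,:,0]-im[:,:,2]<8)&(im.sum(2)>(540 if n=="top" else 480))).astype(np.uint8)
    for row in m: print(''.join('.#'[v] for v in row))
```

```text
#####.............................................
#####.............................................
#####.............................................
##..#.............................................
#.###..........................................#..
#####.............................................
#####.............................................
#####.............................................
#####.............................................
#####.............................................
#####.....#.......................................
####................###..###......................
#####.............##.#########....................
#####............#.############...................
#####.............##############..................
#####........##..#################................
#####............###############..................
#####..##########..#.#.#.....#.###################
#####.############################################
#####.############################################
##################################################
#######......................
[... 1111 characters left out ...]
...
.............#####....#####.............
............#####......######...........
...........######.......######..........
..........######.........#####..........
..........######.........#####..........
..........######.........#####..........
...........######.......######..........
...........#######....#######...........
............################............
.............##############.............
................#########...............
........................................
........................................
........................................
........................................
........................................
........................................
```

```bash
python3 -m crank '[[0,0,-0.01,0,0,0,1],[0,0,-0.03,0,0,0,1],[0,0,-0.05,0,0,0,1],[0,0,-0.08,0,0,0,1],[0,0,-0.11,0,0,0,1]]'
python3 -m crank '[[0,0,0,0,0,0,1],[0,0,0,0,0,0,1],[0,0,0,0,0,0,1]]'
python3 - <<'E'
from h import *
np.set_printoptions(precision=1,suppress=True)
T=cams.grab_frame("top");S=cams.grab_frame("side")
for z in(8,14,20): print(z,onz(T,(279.2,215),z),onz(S,(311.6,252.1),z))
print("chip",onz(S,(311.8,251.5),17))
print(tri(T,(279.2,215),S,(311.7,251.8)))
for n,f in(("top",T),("side",S)): cv2.imwrite(f"pics/{n}3.png",f["image"][:,:,::-1])
b=cv2.imread('pics/side3.png')[200:400,290:450];a=cv2.imread('pics/top3.png')[180:320,340:440]
cv2.imwrite('pics/c3.png',np.hstack([cv2.resize(b,(400,500),interpolation=2),cv2.resize(a,(357,500),interpolation=2)]))
E
```

```text
clock: 11.1
eef_pos: [490.4, -331.6, 152.5]
tcp_rot: [-3.141, 0.001, 0.177]
contact_force: [1.0, -0.1, -0.9]
opening: 0.167
grasp_force: 78.0
clock: 11.4
eef_pos: [490.1, -331.4, 150.4]
tcp_rot: [-3.14, 0.001, 0.177]
contact_force: [0.2, -0.5, -1.3]
opening: 0.172
grasp_force: 78.1
8 [682.7  58.7   8. ] [680.4  62.6   8. ]
14 [681.7  58.1  14. ] [675.5  57.4  14. ]
20 [680.6  57.6  20. ] [670.7  52.1  20. ]
chip [675.3  56.3  17. ]
(array([680.6,  59.6,  11.1]), np.float64(3.955177842310141))
```

View pics/c3.png

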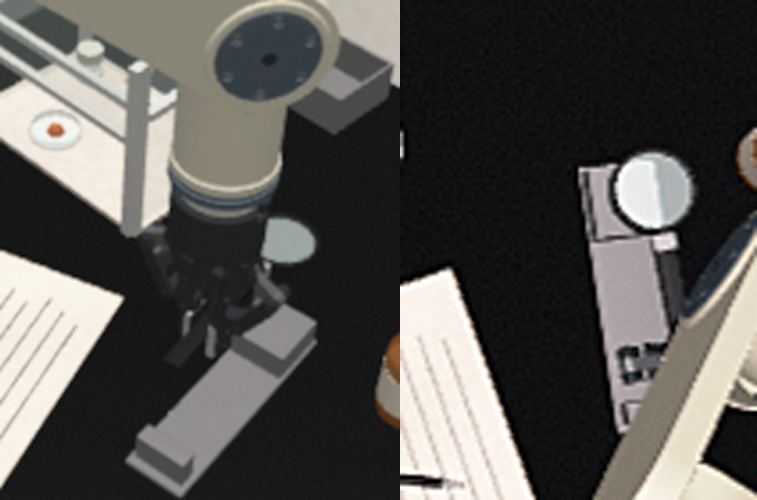

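The lens hangs level from the gripper, clear of the now empty stand, at left (290,240) and right (653,190). I retreat, turn, and swing round in front of the sash.

```bash
python3 -m crank '[[-0.01,-0.002,0,0,0,0.03,1],[-0.02,-0.004,0,0,0,0.06,1],[-0.03,-0.006,0,0,0,0.09,1],[-0.04,-0.008,0,0,0,0.12,1],[-0.049,-0.009,0,0,0,0.157,1]]' 100 && python3 -m crank '[[0,-0.015,0,0,0,0,1],[0,-0.04,0,0,0,0,1],[0,-0.07,0,0,0,0,1],[0,-0.1,0,0,0,0,1],[0,-0.13,0,0,0,0,1]]' && python3 -m crank '[[0,-0.03,0,0,0,0,1],[0,-0.06,0,0,0,0,1],[0,-0.09,0,0,0,0,1],[0,-0.12,0,0,0,0,1],[0,-0.15,0,0,0,0,1]]' && python3 -m crank '[[0.002,-0.03,0,0,0,0,1],[0.004,-0.06,0,0,0,0,1],[0.006,-0.085,0,0,0,0,1],[0.008,-0.1,0,0,0,0,1],[0.01,-0.108,0,0,0,0,1]]' && python3 -m crank '[[0,0,0.02,0,0,0,1],[0,0,0.045,0,0,0,1],[0,0,0.07,0,0,0,1],[0,0,0.08,0,0,0,1],[0,0,0.08,0,0,0,1]]'
python3 - <<'E'
from h import *
np.set_printoptions(precision=2,suppress=True)
print(r.sense()["eef_pos"],r.sense()["tcp_rot"],go(555,58,70,0.02))
for n in("side","top"):
    f=cams.grab_frame(n);cv2.imwrite(f"pics/{n}4.png",f["image"][:,:,::-1])
    s=r.sense();M=rot(s["tcp_rot"]);c=s["eef_pos"]+125*M[:,0];print(n,"lens pred",c,np.array(proj(f,c)))
b=cv2.imread('pics/side4.png')[180:320,230:400];a=cv2.imread('pics/top4.png')[160:300,230:360]
cv2.imwrite('pics/c4.png',np.hstack([cv2.resize(b,(408,336),interpolation=2),cv2.resize(a,(312,336),interpolation=2)]))
E
```

```text
clock: 12.0
eef_pos: [439.8, -331.6, 151.3]
tcp_rot: [-3.141, 0.0, 0.017]
contact_force: [-0.0, -0.2, -0.9]
opening: 0.163
grasp_force: 100.4
clock: 12.5
eef_pos: [438.2, -200.0, 151.4]
tcp_rot: [-3.141, -0.0, 0.019]
contact_force: [0.8, 0.7, -1.7]
opening: 0.162
grasp_force: 100.5
clock: 13.0
eef_pos: [435.0, -50.0, 151.5]
tcp_rot: [-3.141, -0.001, 0.019]
contact_force: [-0.1, 0.2, -0.6]
opening: 0.164
grasp_force: 100.5
clock: 13.5
eef_pos: [443.0, 58.1, 151.4]
tcp_rot: [-3.141, -0.0, 0.021]
contact_force: [0.5, -0.7, -1.1]
opening: 0.167
grasp_force: 100.5
clock: 14.0
eef_pos: [442.3, 56.2, 70.3]
tcp_rot: [3.141, 0.003, 0.019]
contact_force: [-0.2, 0.4, -1.1]
opening: 0.163
grasp_force: 100.5
[442.32  56.24  70.34] [3.14 0.   0.02] (array([0.11, 0.  , 0.  ]), array([ 0.,  0., -0.]))
side lens pred [568.08  58.77  71.12] [281.01 252.85]
top lens pred [568.67  58.85  71.88] [276.13 250.54]
```

View pics/c4.png

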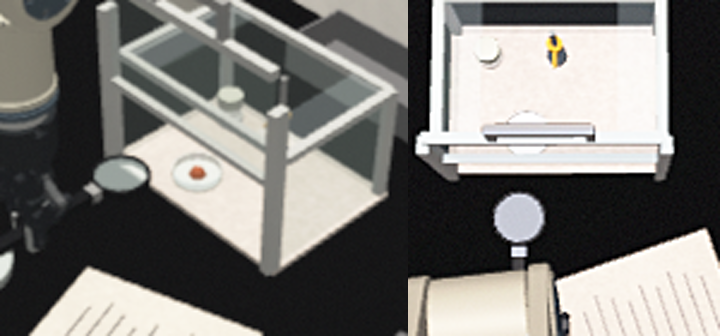

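The lens is level in front of the opening at side (280.8,252.5) and top (276.3,250.8). Both lie within 0.5 px of the kinematic prediction, so the calibration is good here. The specimen works out at about (680,58), and I slide in.

```bash
python3 -m crank '[[0.01,0.001,0.002,0,0,0,1],[0.025,0.002,0.004,0,0,0,1],[0.04,0.003,0.005,0,0,0,1],[0.055,0.003,0.005,0,0,0,1],[0.065,0.003,0.005,0,0,0,1]]' && python3 -m crank '[[0.01,0,0,0,0,0,1],[0.025,0,0,0,0,0,1],[0.038,0,0,0,0,0,1],[0.046,0,0,0,0,0,1],[0.046,0,0,0,0,0,1]]' && python3 -m crank '[[0,0,0,0,0,0,1],[0,0,0,0,0,0,1],[0,0,0,0,0,0,1]]'
python3 - <<'E'
from h import *
np.set_printoptions(precision=2,suppress=True)
F={}
for n in("top","side"):
    f=F[n]=dict(cams.grab_frame(n));cv2.imwrite(f"pics/{n}5.png",f["image"][:,:,::-1])
    s=r.sense();M=rot(s["tcp_rot"]);c=s["eef_pos"]+125*M[:,0];print(n,"lens pred",c,np.array(proj(f,c)),s["tcp_rot"])
for z in(60,65,70): print(z,[np.round(proj(F["side"],(782+a,23+b,z)),2) for a,b in((0,0),(7,-7),(-28,0))],"tip rows; top tip",np.round(proj(F["top"],(754,23,z)),1))
im=F["side"]["image"].astype(int)
for v in range(224,236): print(v,[tuple(im[v,u]) if im[v,u,0]-im[v,u,2]>25 else 0 for u in (338,339,340,341,350,351,352)])
b=cv2.imread('pics/side5.png')[200:290,270:370];a=cv2.imread('pics/top5.png')[165:245,235:335]
cv2.imwrite('pics/c5.png',np.hstack([cv2.resize(b,(400,360),interpolation=2),cv2.resize(a,(400,360),interpolation=2)]))
E
```

```text
clock: 14.6
eef_pos: [511.3, 54.7, 66.9]
tcp_rot: [-3.141, -0.003, 0.02]
contact_force: [-0.6, -0.0, -1.9]
opening: 0.164
grasp_force: 100.5
clock: 15.1
eef_pos: [555.6, 55.7, 66.3]
tcp_rot: [-3.142, -0.001, 0.02]
contact_force: [-0.3, 0.1, -0.6]
opening: 0.166
grasp_force: 100.5
clock: 15.4
eef_pos: [553.8, 55.7, 66.2]
tcp_rot: [3.142, 0.001, 0.02]
contact_force: [0.3, 0.1, -1.0]
opening: 0.163
grasp_force: 100.5
top lens pred [678.84  58.13  66.21] [277.64 212.78] [3.14 0.   0.02]
side lens pred [678.97  58.18  66.26] [312.37 236.84] [3.14 0.   0.02]
60 [array([347.78, 229.13]), array([351.29, 229.24]), array([340.72, 233.23])] tip rows; top tip [290.6 188.1]
65 [array([347.86, 227.72]), array([351.38, 227.83]), array([340.79, 231.81])] tip rows; top tip [290.5 187.7]
70 [array([347.94, 226.31]), array([351.47, 226.42]), array([340.85, 230.39])] tip rows; top tip [290.4 187.3]
224 [0, 0, 0, 0, 0, 0, 0]
225 [0, 0, 0, 0, 0, 0, 0]
226 [0, 0, 0, 0, 0, 0, 0]
227 [0, 0, 0, 0, (np.int64(155), np.int64(144), np.int64(120)), (np.int64(137), np.int64(130), np.int64(110)), 0]
228 [0, 0, 0, 0, 0, 0, 0]
229 [0, 0, 0, 0, 0, 0, 0]
230 [0, 0, 0, 0, 0, 0, 0]
231 [0, (np.int64(219), np.int64(211), np.int64(193)), (np.int64(195), np.int64(185), np.int64(161)), 0, 0, 0, 0]
232 [0, (np.int64(214), np.int64(202), np.int64(181)), (np.int64(181), np.int64(169), np.int64(142)), 0, 0, 0, 0]
233 [0, 0, 0, 0, 0, 0, 0]
234 [0, 0, 0, 0, 0, 0, 0]
235 [0, 0, 0, 0, 0, 0, 0]
```

View pics/c5.png

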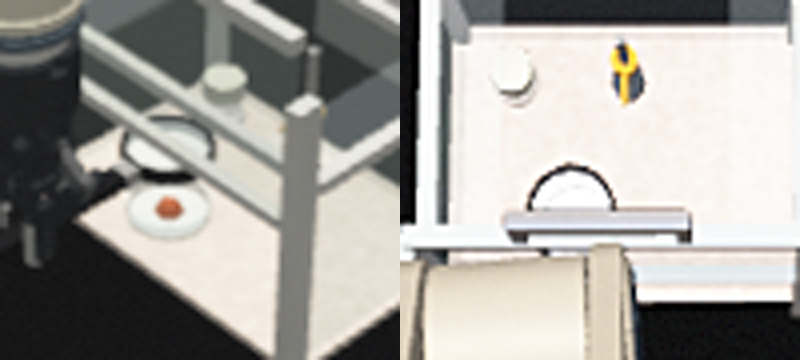

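The lens sits above the dish: side view lens centre (167,149) over the chip at (169,209), top view rim with centre column 572 at the predicted place. The pointer rows give z of about 66. One relative check of the centring remains.

Run:
```python
from h import *
np.set_printoptions(precision=2,suppress=True)
S=dict(cams.grab_frame("side"))
im=cv2.imread('pics/side5.png'); h=cv2.cvtColor(im,cv2.COLOR_BGR2HSV)
m=cv2.inRange(h,(0,80,50),(16,255,255))[240:265,295:330];ys,xs=np.nonzero(m);print("chip px",xs.mean()+295,ys.mean()+240,len(xs))
g=cv2.cvtColor(im,cv2.COLOR_BGR2GRAY)[225:250,295:328]
for row in g: print(''.join('#' if v<70 else '+' if v<120 else '.' for v in row))
for p in((679,58.2),(681,58.2),(683,58.2),(681,60),(679,60)): print(p,[np.round(proj(S,(*p,z)),2) for z in(19,16,13)])
s=r.sense();print(s["eef_pos"],s["tcp_rot"],s["qvel"])
```

```text
chip px 311.8333333333333 251.41666666666666 24
......+++++++++..................
........+++++....................
.........+++.....................
++...............................
#++..........+++++++++++.........
###++...............+++++........
###+...................++++......
#++......................+++.....
+.....++..................++.....
......#....................+.....
......+....................++....
.....+......................+....
.....+......................+....
.....++....................++....
......++.........................
.......++........................
.........+.......................
..++......###+......+++..........
#####....+#############++........
######++++#############+.........
#######++..+++#######++..........
#######+.........................
#####............................
####.............................
##...............................
(679, 58.2) [array([312.32, 250.06]), array([312.31, 250.88]), array([312.31, 251.7 ])]
(681, 58.2) [array([312.84, 249.75]), array([312.84, 250.57]), array([312.84, 251.39])]
(683, 58.2) [array([313.37, 249.45]), array([313.37, 250.27]), array([313.36, 251.09])]
(681, 60) [array([312.41, 249.45]), array([312.41, 250.27]), array([312.41, 251.09])]
(679, 60) [array([311.88, 249.75]), array([311.88, 250.57]), array([311.88, 251.39])]
[554.15  55.68  66.35] [3.14 0.   0.02] [-0.  0. -0.  0.  0. -0.]
```

```bash
python3 -m crank '[[0.001,0,0,0,0,0,1],[0.001,0,0,0,0,0,1],[0.001,0,0,0,0,0,1],[0.001,0,0,0,0,0,1],[0.001,0,0,0,0,0,1]]' && python3 -m crank '[[0,0,0,0,0,0,1],[0,0,0,0,0,0,1],[0,0,0,0,0,0,1]]' && python3 -c "
from rig import sign_off
print(sign_off())"
```

```text
clock: 16.05
eef_pos: [555.4, 55.7, 66.3]
tcp_rot: [3.142, -0.0, 0.02]
contact_force: [0.1, 0.2, -1.1]
opening: 0.166
grasp_force: 100.5
clock: 16.35
eef_pos: [555.3, 55.7, 66.3]
tcp_rot: [3.142, 0.0, 0.02]
contact_force: [-0.3, 0.9, -1.3]
opening: 0.165
grasp_force: 100.5
the job is handed in; nothing more can be done
None
```

I handed in the job at 16.4 s: the sash is fully up and staying up, and the lens is held level and still within about 2 mm of centre above the specimen, at the pointer's measured height of about 66 mm; the hand-in returned no verdict.

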